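# Unstack the pots onto their saucers

## Robot

A 7-joint arm with a two-finger parallel gripper is mounted at the origin on the work surface. World frame = base frame: x ahead of the robot, y to its left, z up, the work surface at z = 0. Lengths are in m, angles in degrees, forces in N, time in s.
With the tool pointing down it reaches from about 0.425 to 0.875 m from the base axis. Payload 4.7 kg.
Tool frame: the origin (TCP) lies between the finger pads; the fingertips stand 22 mm ahead of it and the grasp point (between the pads) lies 3 mm ahead of it; z points along the fingers, y is the line along which they close (so a half turn about z gives the same grasp; the last joint's range is limited). The gripper opens to 87 mm and grips with 3 to 60 N. Pads are 19 mm wide; open, the fingers measure 117 mm over their backs; the gripper's body (75 mm by 190 mm) begins 51 mm behind the grasp point.
Start: joints at [-64.28, 18.392, -4.016, 83.108, 1.295, 78.541, -3.26], TCP at [0.274, 0.59, 0.245] pointing down, gripper open.
Joint ranges: [-163.93, 163.93], [-17.29, 119.83], [-79.2, 71.16], [3.27, 140.29], [-89.18, 269.18], [5.43, 117.66], [-154.24, 154.24]. Speed limits (degrees/s): [147.25, 147.25, 180, 180, 180, 180, 180].

## Interface

Orientations are given as [roll, pitch, yaw] about the fixed x, y, z axes, in that order (R = Rz(yaw) Ry(pitch) Rx(roll)).
In Python, from cell import env gives the robot as it stands.
- The arm moves only by the tool drive_tool, never from a script. Its argument "moves" is a list of rows, each a list of 3 entries, a list of its own where there are three numbers: the shift along the tool's x, y, z in mm, then the turn, a rotation vector about the tool's x, y, z in rad, then the closure, from 0 (fully open) to 1 (shut). In form: [[[x, y, z], [wx, wy, wz], jaw], ...]. A call has 1 to 12 rows; each row shifts and turns the commanded pose from where the row before left it, along the tool's axes as they then stand; what a row does not reach is not made up. A row lasts 1/12 s, in which the tool goes at most 41.7 mm and 7.16 degrees, less where a joint would pass 70% of its speed; a pose out of reach is approached as far as the arm can. A call with a gripper value outside its range is refused whole. The fingers move at their own pace and stop on an object; "newtons" is the grip in N (left out, the last holds). Time passes only in rows, so rows that do not move let the fingers close. It gives the time, the measured TCP pose, the force, the opening and the grip force at its end, in the units of the state.
- env.get_obs(): the state, without advancing time (a new reading comes with each control period).
- env.read_camera(name): name is "scene" or "top" or "wrist"; returns (picture, depth): 384x512x3 uint8, blue, green, red; 384x512 float32, m along the optical axis (not along the pixel's ray), 0 where there is no reading.
- env.get_calibration(name): a dict with "fx", "fy", "cx", "cy" (pixels), "T" (4x4, takes a point from camera to world coordinates). Camera axes: x right, y down, z forward; pixel columns grow to the right and rows downward; lengths in m; the calibration is good to about 2 mm. A picture is of the moment at which its call begins: read the wrist's pose just before it. get_calibration takes no time and is no camera call; for the wrist camera it gives the pose at the moment of the call.
- env.sign_off(): hands the job in; it is judged then, once.
The state is a dict: "time_s": time; "qpos": joint angles; "joint_velocities": joint speeds; "effort": joint torques, N m; "tool_pos": TCP position; "tool_rot": TCP orientation; "force": force on the tool from outside, world axes, zero at the start; "wrist_torque": the same for the moment, N m; "grip_width": finger opening in m; "grasp_force": force on a finger pad.
Only numpy, scipy, OpenCV 4.12 (cv2) and the standard library are available. Lean on these libraries where they do the work, as an engineer would, in place of code of your own. Each camera call takes 0.05 s, during which the arm holds its last target. There are 200 camera calls.

## Task

Take the stack apart from the top down: first stand the tin in the little wooden tray, then put each pot, still upside down, flat inside the saucer that fits it: the small pot in the smallest saucer, then the medium pot in the middle-sized one, and last the large pot in the largest. Move one thing at a time, set it down rather than drop it, and leave the hand fork and the bike pump where they lie.

Things in the scene. Friction and masses are not known exactly. Their poses are not given: they have to be found in the camera images.
- tin_mid (a point): small closed aluminium tin, upright cylinder 34 mm across and 32 mm tall, on top of the stack (on the small pot's flat base); the point is its centre, half-way up (16 mm above its underside); z is its axis, up
- pot_s_mid (a point): small terracotta flower pot, upside down (open rim below, flat base above), 38 mm tall; the straight collar at the rim is 44 mm across and 20 mm high (now the lowest part, the best to grip), above it the wall tapers to 36 mm at the base; stands on the medium pot; the point is its centre, half-way up (19 mm above its underside); z is its axis, up
- pot_m_mid (a point): medium terracotta flower pot, upside down (open rim below, flat base above), 48 mm tall; the straight collar at the rim is 55 mm across and 25 mm high (now the lowest part, the best to grip), above it the wall tapers to 46 mm at the base; stands on the large pot; the point is its centre, half-way up (24 mm above its underside); z is its axis, up
- pot_l_mid (a point): large terracotta flower pot, upside down (open rim below, flat base above), 60 mm tall; the straight collar at the rim is 68 mm across and 30 mm high (now the lowest part, the best to grip), above it the wall tapers to 57 mm at the base; bottom of the stack, standing on the shelf; the point is its centre, half-way up (30 mm above its underside); z is its axis, up
- tray: little square open wooden tray for the tin, fixed: 74 mm square outside, 60 mm square inside, walls 7 mm thick and 11 mm high in all, inner floor 7 mm above the shelf; origin at the centre of its underside, x and y along its sides
- saucer_s: small terracotta saucer, fixed, round: flat inner floor 59 mm across, 5 mm above the shelf; raised edge 10 mm high in all, 70 mm across outside; fits the small pot (44 mm rim); origin at the centre of its underside
- saucer_m: medium terracotta saucer, fixed, round: flat inner floor 70 mm across, 5 mm above the shelf; raised edge 10 mm high in all, 81 mm across outside; fits the medium pot (55 mm rim); origin at the centre of its underside
- saucer_l: large terracotta saucer, fixed, round: flat inner floor 83 mm across, 5 mm above the shelf; raised edge 10 mm high in all, 94 mm across outside; fits the large pot (68 mm rim); origin at the centre of its underside
- fork: stainless hand fork with wooden handle, a bystander lying on the shelf: 232 mm long, 60 mm wide, 26 mm high; x runs from handle to tines, the origin lies at the shelf under the front end of the handle, with the tines ending 119 mm ahead (+x) of it and the handle 113 mm behind
- pump: blue plastic bike pump, a bystander lying on the shelf: 301 mm long along its x, 41 mm high, 102 mm wide at the cross handle on its +x end, 56 mm elsewhere; origin under the middle of the blue barrel, with ends 135 mm behind and 166 mm ahead of it
Mind the look-alikes: they are no part of the job. What is shaped like the part that bears pot_m_mid but blue or turquoise is not meant.

How it is judged (in metres and radians):
On the way, in this order (a step that is already met when the one before it is completed fails the run):
1. the tin stands in the wooden tray, let go (x of tin_mid in the frame of tray between -0.0155 and 0.0155 m and y of tin_mid in the frame of tray between -0.0155 and 0.0155 m and z of tin_mid in the frame of tray between 0.019 and 0.027 m and angle between tin_mid's own z axis and vertical below 0.1 rad and linear speed of tin below 0.02 m/s and contact force between the fingers and tin below 0.1 N), for 0.2 s.
2. the small pot sits upside down in the small saucer, let go (horizontal distance between pot_s_mid and saucer_s below 0.0105 m and z of pot_s_mid in the frame of saucer_s between 0.021 and 0.027 m and angle between pot_s_mid's own z axis and vertical below 0.06 rad and linear speed of pot_s below 0.02 m/s and contact force between the fingers and pot_s below 0.1 N), for 0.2 s.
3. the medium pot sits upside down in the medium saucer, let go (horizontal distance between pot_m_mid and saucer_m below 0.0105 m and z of pot_m_mid in the frame of saucer_m between 0.026 and 0.032 m and angle between pot_m_mid's own z axis and vertical below 0.06 rad and linear speed of pot_m below 0.02 m/s and contact force between the fingers and pot_m below 0.1 N), for 0.2 s.
4. the large pot sits upside down in the large saucer, let go (horizontal distance between pot_l_mid and saucer_l below 0.0105 m and z of pot_l_mid in the frame of saucer_l between 0.032 and 0.038 m and angle between pot_l_mid's own z axis and vertical below 0.06 rad and linear speed of pot_l below 0.02 m/s and contact force between the fingers and pot_l below 0.1 N), for 0.2 s.
At the end, for the whole second after the job is handed in: The tin stands upright on the floor of the wooden tray (anywhere within its walls), and each pot stands upside down, flat (tilt under 0.06 rad, height within 3 mm) on the floor of the saucer of its own size, within 10.5 mm of the saucer's centre; all are still (under 0.02 m/s) (x of tin_mid in the frame of tray between -0.0155 and 0.0155 m and y of tin_mid in the frame of tray between -0.0155 and 0.0155 m and z of tin_mid in the frame of tray between 0.019 and 0.027 m and angle between tin_mid's own z axis and vertical below 0.1 rad and linear speed of each of tin, pot_s, pot_m, pot_l below 0.02 m/s and horizontal distance between pot_s_mid and saucer_s below 0.0105 m and z of pot_s_mid in the frame of saucer_s between 0.021 and 0.027 m and angle between each of pot_s_mid, pot_m_mid, pot_l_mid's own z axis and vertical below 0.06 rad and horizontal distance between pot_m_mid and saucer_m below 0.0105 m and z of pot_m_mid in the frame of saucer_m between 0.026 and 0.032 m and horizontal distance between pot_l_mid and saucer_l below 0.0105 m and z of pot_l_mid in the frame of saucer_l between 0.032 and 0.038 m); the robot touches nothing.
It fails at once if the tin or a pot is dropped (moves faster than 0.6 m/s with no finger on it: a fall of about 2 cm) ((contact force between the fingers and tin below 0.1 N and linear speed of tin above 0.6 m/s) or (contact force between the fingers and pot_s below 0.1 N and linear speed of pot_s above 0.6 m/s) or (contact force between the fingers and pot_m below 0.1 N and linear speed of pot_m above 0.6 m/s) or (contact force between the fingers and pot_l below 0.1 N and linear speed of pot_l above 0.6 m/s)).
It fails at once if the hand fork or the bike pump is shifted by more than 2 cm (distance of any of fork, pump from where it was at the start of the episode above 0.02 m).
It fails at once if a pot is carried off (over 2 cm) with something still standing on it ((distance of pot_s_mid from where it was at the start of the episode above 0.02 m and contact force between the fingers and pot_s above 0.5 N and contact force between pot_s and tin above 0.05 N) or (distance of pot_m_mid from where it was at the start of the episode above 0.02 m and contact force between the fingers and pot_m above 0.5 N and contact force between pot_m and pot_s above 0.05 N) or (distance of pot_l_mid from where it was at the start of the episode above 0.02 m and contact force between the fingers and pot_l above 0.5 N and contact force between pot_l and pot_m above 0.05 N)).
It also fails if it takes over 120 s, if anything falls off the work surface, if the arm or the gripper's body presses on something with over 40 N, if the wrist force passes 120 N, or if a joint passes its speed limit or range.

## Working session

There is one attempt and no reset: what is moved stays moved. The work goes in short steps, Python scripts to look and compute and a tool call to move; the robot and the scene stay as the last step left them, time stands still between calls to the robot, and variables do not carry over. Pictures are saved under pics/ and viewed, at most 14 in all, crops included, and the job is handed in when it is done.

Besides the shell and the picture viewer there is one more tool, called after "Call:" as a command line: name --argument value ..., lists and objects as JSON in quotes. drive_tool: Moves the arm, as the interface text tells. Its arguments: {"type":"object","properties":{"moves":{"type":"array"},"newtons":{"type":"number"}},"required":["moves"]}

```bash
mkdir -p pics; cat > h.py <<'E'
import numpy as np, cv2
from cell import env
def shot(n):
    c=env.get_calibration(n); im,d=env.read_camera(n); np.savez(f'{n}.npz',im=im,d=d,**{k:c[k] for k in('fx','fy','cx','cy','T')}); return im,d,c
def cloud(d,c):
    v,u=np.mgrid[:d.shape[0],:d.shape[1]]
    P=np.stack([(u-c['cx'])/c['fx']*d,(v-c['cy'])/c['fy']*d,d],-1)
    T=np.array(c['T']); W=P@T[:3,:3].T+T[:3,3]; W[d<=0]=np.nan; return W
E
python3 - <<'E'
from h import *
for n in('scene','top'):
    im,d,c=shot(n); cv2.imwrite(f'pics/{n}0.png',im); print(n,np.round(c['T'],3).tolist(),c['fx'])
o=env.get_obs();print(o)
E
```

```text
scene [[-0.055, 0.771, -0.634, 1.073], [0.998, 0.031, -0.049, 0.021], [-0.018, -0.636, -0.771, 0.706], [0.0, 0.0, 0.0, 1.0]] 347.6933369808961
top [[-0.022, -0.993, 0.12, 0.453], [-1.0, 0.022, -0.008, 0.006], [0.005, -0.12, -0.993, 1.297], [0.0, 0.0, 0.0, 1.0]] 447.41914690030757
{'time_s': 0.1, 'qpos': array([-64.28038973,  18.43626563,  -4.01245879,  83.16510203,
         1.29323658,  78.54155783,  -3.25956352]), 'joint_velocities': array([-0.06153799, -0.06379708,  0.05648544, -0.2277148 ,  0.03705942,
        0.02926499,  0.03635708]), 'effort': array([-2.12145437e-04, -4.92572415e+01, -4.05681375e-01, -3.13398814e+01,
       -6.41602417e-02,  3.95328866e-02,  9.06138575e-05]), 'tool_pos': array([0.27367211, 0.58909418, 0.24357858]), 'tool_rot': array([-1.79902191e+02,  4.57978551e-03,  1.55087095e+02]), 'force': array([ 0.2183267 , -0.02520576, -0.51762868]), 'wrist_torque': array([ 0.02805438,  0.06566278, -0.00698658]), 'grasp_force': 0.0, 'grip_width': 0.08681189579074483}
```

View pics/scene0.png

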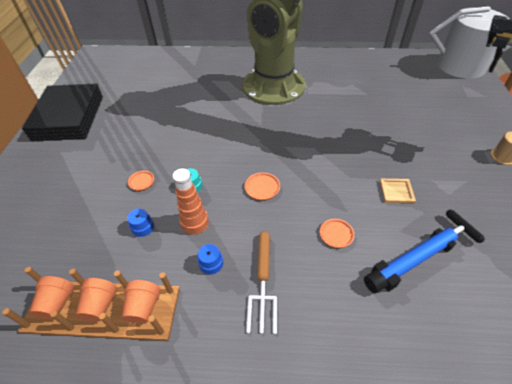

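View pics/top0.png

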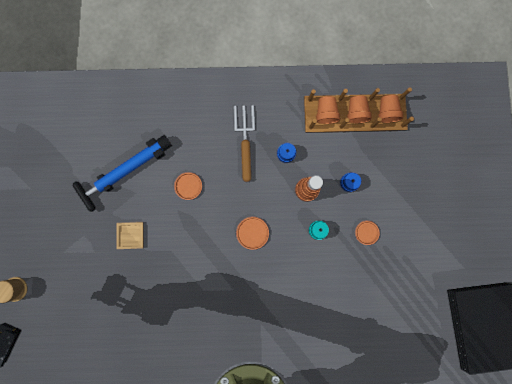

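Top view: the stack (tin on three pots) is at (312,185). The tray is at (130,236), and the terracotta saucers are at (188,186), (253,233) and (367,232). The blue pieces at (287,153) and (352,182), the turquoise one at (320,230) and the rack of pots at (358,112) are look-alikes, not meant. The fork is at (246,145) and the pump at (125,170). Next I measure, and enlarge one crop to confirm.

```bash
python3 - <<'E'
from h import *
S={n:np.load(n+'.npz') for n in('top','scene')}
def xy_at(W,m): return W[m]
W=cloud(S['top']['d'],S['top']); im=S['top']['im']; hsv=cv2.cvtColor(im,cv2.COLOR_BGR2HSV)
print('table z',np.nanmedian(W[250:270,200:400,2]))
red=((hsv[...,0]<14)&(hsv[...,1]>110)&(hsv[...,2]>60)).astype(np.uint8)
n,l,st,ce=cv2.connectedComponentsWithStats(red)
for i in range(1,n):
    if st[i,4]<150: continue
    m=l==i; p=W[m]; 
    (c,r)=cv2.minEnclosingCircle((p[:,:2]*1000).astype(np.float32))
    print(ce[i].round(),st[i,4],'circ',np.round(c),round(r,1),'z',np.round(np.nanpercentile(p[:,2],[5,50,98]),3))
for nm,sl,zl in(('stack',(slice(150,215),slice(285,335)),None),('tray',(slice(215,258),slice(108,152)),None)):
    p=W[sl].reshape(-1,3); print(nm)
    if nm=='stack':
        for a,b in((.17,.19),(.14,.155),(.10,.115),(.055,.065)):
            q=p[(p[:,2]>a)&(p[:,2]<b)]
            if len(q)>4: print(a,len(q),np.round(q.mean(0),4),np.round(q.min(0),3),np.round(q.max(0),3))
    else:
        q=p[(p[:,2]>.004)]; r=cv2.minAreaRect((q[:,:2]*1000).astype(np.float32)); print(r,np.percentile(q[:,2],[5,50,95]))
# heights of all things
for nm,(u,v) in dict(blue1=(287,153),blue2=(352,182),turq=(320,230)).items():
    q=W[v-16:v+17,u-16:u+17].reshape(-1,3);q=q[q[:,2]>.01];print(nm,q.min(0).round(3),q.max(0).round(3))
for nm,(u0,u1,v0,v1) in dict(fork=(228,260,100,186),pump=(70,175,130,215)).items():
    q=W[v0:v1,u0:u1].reshape(-1,3);q=q[q[:,2]>.008];print(nm,q.min(0).round(3),q.max(0).round(3))
Ws=cloud(S['scene']['d'],S['scene']);p=Ws[160:245,165:215].reshape(-1,3)
for a,b in((.17,.19),(.14,.155),(.10,.115),(.055,.065),(.01,.025)):
    q=p[(p[:,2]>a)&(p[:,2]<b)&(p[:,1]<-.05)]; 
    if len(q)>4: print('sc',a,len(q),np.round(q.mean(0),4),np.round(q.min(0),3),np.round(q.max(0),3))
a=cv2.resize(im[140:255,165:395],(800,400),interpolation=cv2.INTER_CUBIC);cv2.imwrite('pics/crop1.png',a)
E
```

```text
table z -0.0004854359264120367
[327. 110.] 559 circ [ 827. -235.] 54.4 z [0.018 0.071 0.084]
[390. 109.] 572 circ [ 819. -416.] 60.4 z [0.017 0.071 0.084]
[359. 110.] 562 circ [ 817. -330.] 53.6 z [0.017 0.071 0.083]
[188. 186.] 593 circ [615. 165.] 40.9 z [0.    0.005 0.013]
[305. 190.] 345 circ [ 595. -176.] 34.1 z [0.022 0.081 0.142]
[252. 233.] 833 circ [475. -19.] 47.0 z [0.    0.005 0.013]
[367. 232.] 460 circ [ 469. -348.] 35.6 z [0.001 0.006 0.014]
stack
0.17 142 [ 0.5952 -0.1791  0.1777] [ 0.58  -0.195  0.17 ] [ 0.611 -0.163  0.184]
0.14 24 [ 0.5886 -0.1692  0.1464] [ 0.578 -0.189  0.141] [ 0.608 -0.161  0.153]
0.1 35 [ 0.5854 -0.167   0.106 ] [ 0.572 -0.192  0.1  ] [ 0.613 -0.156  0.115]
0.055 26 [ 0.5829 -0.1652  0.0596] [ 0.566 -0.197  0.055] [ 0.614 -0.151  0.065]
tray
((475.7097473144531, 334.23382568359375), (110.91423797607422, 123.95906829833984), 4.12495231628418) [0.00436214 0.0077663  0.01347111]
blue1 [ 0.676 -0.15   0.01 ] [ 0.727 -0.096  0.055]
blue2 [ 0.587 -0.328  0.011] [ 0.639 -0.278  0.057]
turq [ 0.452 -0.232  0.011] [ 0.504 -0.18   0.055]
fork [ 0.623 -0.032  0.008] [0.849 0.027 0.035]
pump [0.546 0.21  0.008] [0.763 0.493 0.045]
sc 0.17 180 [ 0.5982 -0.1756  0.1764] [ 0.58  -0.192  0.17 ] [ 0.613 -0.16   0.18 ]
sc 0.14 98 [ 0.607  -0.1719  0.1469] [ 0.588 -0.193  0.14 ] [ 0.614 -0.159  0.155]
sc 0.1 112 [ 0.611  -0.1711  0.1071] [ 0.588 -0.199  0.1  ] [ 0.619 -0.153  0.115]
sc 0.055 84 [ 0.6143 -0.1693  0.0597] [ 0.581 -0.203  0.055] [ 0.624 -0.148  0.065]
sc 0.01 132 [ 0.5785 -0.1713  0.0179] [ 0.466 -0.205  0.01 ] [ 0.63  -0.143  0.025]
```

View pics/crop1.png

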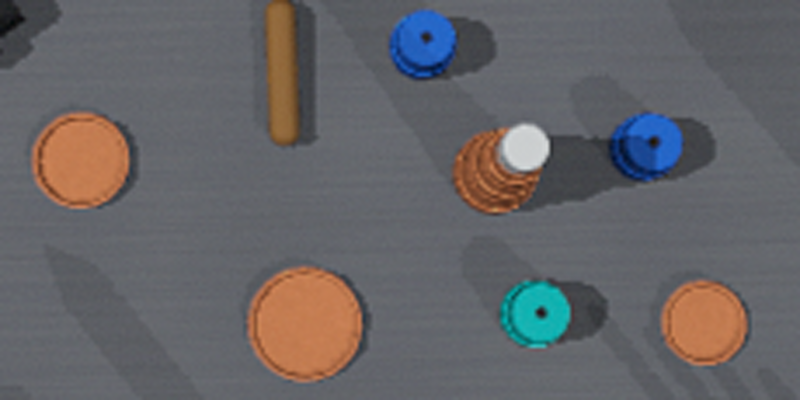

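Crop: terracotta saucers are at (82,160) medium, (306,323) large and (704,323) small. Their measured radii of 41, 47 and 36 mm match the descriptions. The stack with the white tin is at (510,160). Turning the tool to yaw 90° makes tool x = world Y and tool y = world X.

Call:
drive_tool --moves '[[[0,0,0],[0,0,0.1136],0],[[0,0,0],[0,0,0.1136],0],[[0,0,0],[0,0,0.1136],0],[[0,0,0],[0,0,0.1136],0],[[0,0,0],[0,0,0.1136],0],[[0,0,0],[0,0,0.1136],0],[[0,0,0],[0,0,0.1136],0],[[0,0,0],[0,0,0.1136],0],[[0,0,0],[0,0,0.1136],0],[[0,0,0],[0,0,0.1136],0],[[0,0,0],[0,0,0],0]]'

```text
time_s: 1.02
tool_pos: [0.2737, 0.5893, 0.2439]
tool_rot: [-180.0, 0.1, 89.8]
force: [-0.6, -0.1, -0.4]
grip_width: 0.0872
grasp_force: 0.0
```

```bash
python3 - <<'E'
from h import *
for n,(u,v) in(('top',(130,236)),('scene',(397,191))):
    D=np.load(n+'.npz'); W=cloud(D['d'],D); im=D['im']; hsv=cv2.cvtColor(im,cv2.COLOR_BGR2HSV)
    m=np.zeros(W.shape[:2],bool); m[v-25:v+26,u-25:u+26]=1
    m&=(hsv[...,1]>60)&(hsv[...,0]>8)&(hsv[...,0]<25)&(W[...,2]>.003)
    q=W[m]; print(n,len(q),cv2.minAreaRect((q[:,:2]*1000).astype(np.float32)),q.min(0),q.max(0))
D=np.load('scene.npz'); W=cloud(D['d'],D); hsv=cv2.cvtColor(D['im'],cv2.COLOR_BGR2HSV)
red=((hsv[...,0]<14)&(hsv[...,1]>110)&(hsv[...,2]>60)).astype(np.uint8)
n,l,st,ce=cv2.connectedComponentsWithStats(red)
for i in range(1,n):
    if st[i,4]<150: continue
    p=W[l==i]; p=p[~np.isnan(p[:,0])]
    print(ce[i].round(),*np.round(cv2.minEnclosingCircle((p[:,:2]*1000).astype(np.float32))[0]))
print(env.get_obs()['tool_pos'],env.get_obs()['tool_rot'])
E
```

```text
top 620 ((474.8356018066406, 333.4543151855469), (73.6650619506836, 76.93266296386719), 1.639176845550537) [0.43858556 0.29432516 0.00301296] [0.51204614 0.37281043 0.01807273]
scene 688 ((475.6861572265625, 334.7113342285156), (76.50365447998047, 75.3844985961914), 1.0451692342758179) [0.43691844 0.29744689 0.00302393] [0.5134896  0.37280791 0.01333867]
[ 7. 68.] -58.0 -1001.0
[ 14. 102.] 11.0 -1001.0
[141. 180.] 462.0 -347.0
[262. 186.] 470.0 -18.0
[191. 211.] 557.0 -202.0
[336. 233.] 612.0 165.0
[ 95. 300.] 825.0 -342.0
[0.27374008 0.58926013 0.24394052] [-1.79991173e+02  5.93254893e-02  8.98381749e+01]
```

Call:
drive_tool --moves '[[[-31.9,13.5,0],[0,0,0],0],[[-31.9,13.5,0],[0,0,0],0],[[-31.9,13.5,0],[0,0,0],0],[[-31.9,13.5,0],[0,0,0],0],[[-31.9,13.5,0],[0,0,0],0],[[-31.9,13.5,0],[0,0,0],0],[[-31.9,13.5,0],[0,0,0],0],[[-31.9,13.5,0],[0,0,0],0],[[-31.9,13.5,0],[0,0,0],0],[[-31.9,13.5,0],[0,0,0],0],[[-31.9,13.5,0],[0,0,0],0],[[-31.9,13.5,0],[0,0,0],0]]'

```text
time_s: 2.02
tool_pos: [0.4361, 0.2049, 0.2445]
tool_rot: [180.0, -0.0, 90.2]
force: [-0.1, -0.4, -0.7]
grip_width: 0.0872
grasp_force: 0.0
```

Call:
drive_tool --moves '[[[-31.9,13.5,0],[0,0,0],0],[[-31.9,13.5,0],[0,0,0],0],[[-31.9,13.5,0],[0,0,0],0],[[-31.9,13.5,0],[0,0,0],0],[[-31.9,13.5,0],[0,0,0],0],[[-31.9,13.5,0],[0,0,0],0],[[-31.9,13.5,0],[0,0,0],0],[[-31.9,13.5,0],[0,0,0],0],[[-31.9,13.5,0],[0,0,0],0],[[-25,10,0],[0,0,0],0],[[0,0,0],[0,0,0],0]]'

```text
time_s: 2.93
tool_pos: [0.5676, -0.1126, 0.2445]
tool_rot: [180.0, 0.3, 89.7]
force: [-0.9, 0.1, -0.5]
grip_width: 0.0873
grasp_force: 0.0
```

```bash
python3 - <<'E'
from h import *
o=env.get_obs(); print(o['tool_pos'],o['tool_rot'],o['qpos'])
im,d,c=shot('wrist'); cv2.imwrite('pics/w1.png',im); W=cloud(d,c)
q=W[(abs(W[...,2]-.178)<.008)&(abs(W[...,0]-.597)<.04)&(abs(W[...,1]+.177)<.04)]
print(len(q), q.mean(0) if len(q) else 0,cv2.minEnclosingCircle((q[:,:2]*1000).astype(np.float32)) if len(q) else 0)
E
```

```text
[ 0.56760694 -0.1126162   0.24451094] [179.97073062   0.28325432  89.70268976] [-27.50933923  11.15783773  41.19351981  95.03575992  -7.25289994
  76.53434623  14.53176112]
295 [ 0.59410745 -0.17849256  0.17579983] ((594.9904174804688, -177.07510375976562), 17.508197784423828)
```

View pics/w1.png

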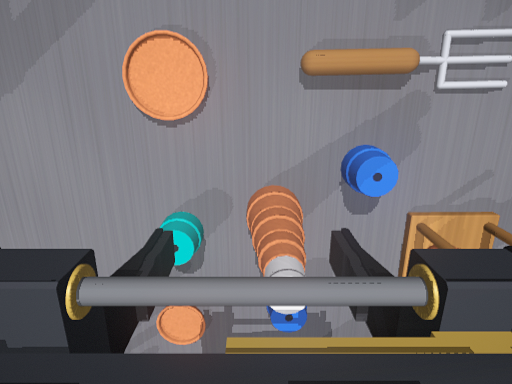

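The wrist view shows the tin at (288,270) between the fingers but not yet centred. The small saucer is at (181,324) beyond it. The tin measures (0.596, −0.177).

Call:
drive_tool --moves '[[[-32,14,0],[0,0,0],0],[[-32,14,0],[0,0,0],0],[[0,0,0],[0,0,0],0],[[0,0,20],[0,0,0],0],[[0,0,20],[0,0,0],0],[[0,0,15],[0,0,0],0],[[0,0,14.5],[0,0,0],0],[[0,0,0],[0,0,0],0]]'

```text
time_s: 3.65
tool_pos: [0.5933, -0.1669, 0.1716]
tool_rot: [-179.7, -0.1, 90.2]
force: [0.1, -0.0, -0.8]
grip_width: 0.087
grasp_force: 0.0
```

Call:
drive_tool --moves '[[[-10,2.5,-3],[0,0,0],0],[[0,0,0],[0,0,0],0],[[0,0,0],[0,0,0],0.3],[[0,0,0],[0,0,0],0.45]]'

```text
time_s: 3.98
tool_pos: [0.5984, -0.1798, 0.1793]
tool_rot: [179.9, 0.0, 90.0]
force: [0.6, -0.6, -0.3]
grip_width: 0.0801
grasp_force: 0.0
```

Call:
drive_tool --moves '[[[0,0,0],[0,0,0],0.5],[[0,0,0],[0,0,0],0.5],[[0,0,0],[0,0,0],0.5],[[0,0,0],[0,0,0],0.5]]' --newtons 12

```text
time_s: 4.32
tool_pos: [0.5979, -0.1792, 0.1781]
tool_rot: [180.0, -0.0, 90.0]
force: [0.1, 0.5, 1.0]
grip_width: 0.0551
grasp_force: 0.0
```

Call:
drive_tool --moves '[[[1.5,-1.5,3],[0,0,0],0.55],[[0,0,0],[0,0,0],0.58],[[0,0,0],[0,0,0],0.62],[[0,0,0],[0,0,0],0.66],[[0,0,0],[0,0,0],0.7],[[0,0,0],[0,0,0],0.75],[[0,0,0],[0,0,0],0.8]]' --newtons 12

```text
time_s: 4.9
tool_pos: [0.5964, -0.1779, 0.175]
tool_rot: [180.0, -0.0, 90.0]
force: [0.3, 0.3, -0.5]
grip_width: 0.0334
grasp_force: 12.0
```

Call:
drive_tool --moves '[[[0,0,-8],[0,0,0],0.8],[[0,0,-16],[0,0,0],0.8],[[0,0,-16],[0,0,0],0.8],[[12,-3,0],[0,0,0],0.8],[[25,-6,0],[0,0,0],0.8],[[35,-8,0],[0,0,0],0.8],[[35,-8,0],[0,0,0],0.8],[[35,-8,0],[0,0,0],0.8],[[35,-8,0],[0,0,0],0.8],[[35,-8,0],[0,0,0],0.8],[[35,-8,0],[0,0,0],0.8],[[35,-8,0],[0,0,0],0.8]]'

```text
time_s: 5.9
tool_pos: [0.5299, 0.1066, 0.2149]
tool_rot: [-180.0, -0.0, 90.1]
force: [0.5, -0.6, -0.8]
grip_width: 0.0332
grasp_force: 12.0
```

Call:
drive_tool --moves '[[[35,-8,0],[0,0,0],0.8],[[35,-8,0],[0,0,0],0.8],[[35,-8,0],[0,0,0],0.8],[[35,-8,0],[0,0,0],0.8],[[35,-8,0],[0,0,0],0.8],[[30,-8,0],[0,0,0],0.8],[[20,-5,0],[0,0,0],0.8],[[0,0,0],[0,0,0],0.8],[[0,0,0],[0,0,0],0.8]]'

```text
time_s: 6.65
tool_pos: [0.4766, 0.3309, 0.2144]
tool_rot: [-180.0, 0.0, 90.2]
force: [-0.5, -0.8, 0.1]
grip_width: 0.0337
grasp_force: 12.0
```

```bash
python3 - <<'E'
from h import *
o=env.get_obs(); print(o['tool_pos'],o['tool_rot'],o['qpos'],o['grip_width'])
E
```

```text
[0.47662198 0.33091754 0.21441453] [-1.79955740e+02  4.07954804e-02  9.02314819e+01] [-58.2419882   11.18769179  23.7842114   96.57523007  -4.67767713
  73.2786921  -33.27609385] 0.033724404094125436
```

Call:
drive_tool --moves '[[[3,-1.5,25],[0,0,0],0.8],[[0,0,30],[0,0,0],0.8],[[0,0,30],[0,0,0],0.8],[[0,0,30],[0,0,0],0.8],[[0,0,25],[0,0,0],0.8],[[0,0,17],[0,0,0],0.8],[[0,0,10],[0,0,0],0.8],[[0,0,0],[0,0,0],0.8],[[0,0,0],[0,0,0],0.8]]'

```text
time_s: 7.4
tool_pos: [0.4773, 0.3314, 0.0484]
tool_rot: [180.0, 0.0, 89.9]
force: [0.0, -0.2, -0.7]
grip_width: 0.0336
grasp_force: 12.0
```

Call:
drive_tool --moves '[[[1.5,-1.5,4],[0,0,0],0.8],[[0,0,3],[0,0,0],0.8],[[0,0,2],[0,0,0],0.8],[[0,0,2],[0,0,0],0.8],[[0,0,1],[0,0,0],0.8],[[0,0,0],[0,0,0],0.8]]'

```text
time_s: 7.9
tool_pos: [0.4753, 0.3336, 0.036]
tool_rot: [-180.0, 0.0, 90.0]
force: [0.5, -0.4, -0.5]
grip_width: 0.0337
grasp_force: 12.0
```

Call:
drive_tool --moves '[[[0,0,1],[0,0,0],0.8],[[0,0,1],[0,0,0],0.8],[[0,0,0],[0,0,0],0.8]]'

```text
time_s: 8.15
tool_pos: [0.4755, 0.3337, 0.0357]
tool_rot: [-180.0, -0.0, 90.0]
force: [-4.0, -2.6, 10.4]
grip_width: 0.0339
grasp_force: 12.0
```

Contact felt. Release slowly, then lift clear.

Call:
drive_tool --moves '[[[0,0,-1],[0,0,0],0.5],[[0,0,0],[0,0,0],0.4],[[0,0,0],[0,0,0],0.2],[[0,0,0],[0,0,0],0],[[0,0,0],[0,0,0],0],[[0,0,-10],[0,0,0],0],[[0,0,-25],[0,0,0],0],[[0,0,-35],[0,0,0],0],[[0,0,-40],[0,0,0],0],[[0,0,-40],[0,0,0],0],[[0,0,-20],[0,0,0],0],[[0,0,0],[0,0,0],0]]'

```text
time_s: 9.15
tool_pos: [0.4782, 0.3353, 0.2121]
tool_rot: [179.5, -0.4, 90.0]
force: [0.1, 0.7, 0.3]
grip_width: 0.0868
grasp_force: 0.0
```

```bash
python3 - <<'E'
from h import *
o=env.get_obs(); print(o['tool_pos'],o['grip_width'])
im,d,c=shot('scene'); W=cloud(d,c)
q=W[(abs(W[...,2]-.039)<.006)&(abs(W[...,0]-.475)<.04)&(abs(W[...,1]-.334)<.04)];print('tin',len(q),q.mean(0))
q=W[(abs(W[...,2]-.146)<.005)&(abs(W[...,0]-.597)<.05)&(abs(W[...,1]+.177)<.05)];print('s base',len(q),q.mean(0),q.min(0),q.max(0))
q=W[(abs(W[...,2]-.117)<.008)&(abs(W[...,0]-.597)<.05)&(abs(W[...,1]+.177)<.05)];print('s collar',len(q),q.mean(0),q.min(0),q.max(0))
cv2.imwrite('pics/s1.png',im)
E
```

```text
[0.47820531 0.33534752 0.21209171] 0.08675674801541995
tin 123 [0.47841881 0.33315073 0.03762537]
s base 182 [ 0.59733365 -0.17595971  0.14509543] [ 0.57881914 -0.19442893  0.14124483] [ 0.61300351 -0.15873375  0.14768789]
s collar 96 [ 0.61077935 -0.17069587  0.11713134] [ 0.58938482 -0.19817384  0.1093587 ] [ 0.61832293 -0.15481104  0.12478439]
```

View pics/s1.png

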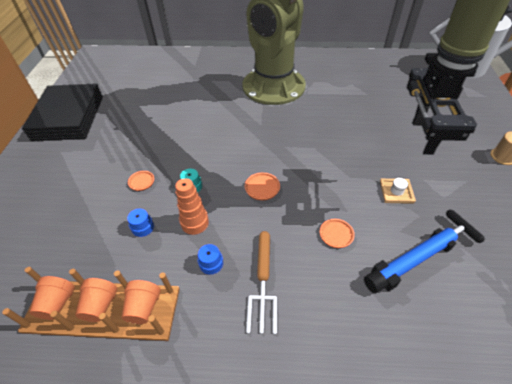

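The picture shows the tin standing in the tray at (400,186) and the three-pot stack still straight at (190,205). Next is the small pot.

Call:
drive_tool --moves '[[[-20,5,0],[0,0,0],0],[[-36,8,0],[0,0,0],0],[[-38,9,0],[0,0,0],0],[[-38,9,0],[0,0,0],0],[[-38,9,0],[0,0,0],0],[[-38,9,0],[0,0,0],0],[[-38,9,0],[0,0,0],0],[[-38,9,0],[0,0,0],0],[[-38,9,0],[0,0,0],0],[[-38,9,0],[0,0,0],0],[[-38,9,0],[0,0,0],0],[[-38,9,0],[0,0,0],0]]'

```text
time_s: 10.2
tool_pos: [0.5775, -0.104, 0.2038]
tool_rot: [-179.9, -0.0, 90.0]
force: [0.6, -0.2, -0.3]
grip_width: 0.087
grasp_force: 0.0
```

Call:
drive_tool --moves '[[[-38,8,0],[0,0,0],0],[[-28,7,0],[0,0,0],0],[[-10,2,0],[0,0,0],0],[[0,0,0],[0,0,0],0],[[0,0,0],[0,0,0],0],[[0,0,0],[0,0,0],0]]'

```text
time_s: 10.7
tool_pos: [0.5952, -0.1757, 0.2042]
tool_rot: [-179.9, -0.1, 90.2]
force: [0.0, -0.1, 0.3]
grip_width: 0.0871
grasp_force: 0.0
```

Call:
drive_tool --moves '[[[-1,1.5,15],[0,0,0],0.2],[[0,0,22],[0,0,0],0.2],[[0,0,18],[0,0,0],0.2],[[0,0,10],[0,0,0],0.2],[[0,0,2],[0,0,0],0.3],[[0,0,0],[0,0,0],0.35],[[0,0,0],[0,0,0],0.4],[[0,0,0],[0,0,0],0.4]]'

```text
time_s: 11.37
tool_pos: [0.5977, -0.1793, 0.1394]
tool_rot: [179.9, 0.0, 90.0]
force: [0.2, -0.4, 0.3]
grip_width: 0.0547
grasp_force: 0.0
```

Call:
drive_tool --moves '[[[2,-1,2],[0,0,0],0.43],[[0,0,0],[0,0,0],0.47],[[0,0,0],[0,0,0],0.51],[[0,0,0],[0,0,0],0.56],[[0,0,0],[0,0,0],0.62],[[0,0,0],[0,0,0],0.7],[[0,0,0],[0,0,0],0.7]]' --newtons 15

```text
time_s: 11.95
tool_pos: [0.5959, -0.1773, 0.1363]
tool_rot: [180.0, -0.0, 90.0]
force: [-0.7, 0.7, 2.6]
grip_width: 0.0437
grasp_force: 15.0
```

Call:
drive_tool --moves '[[[0,0,-5],[0,0,0],0.7],[[0,0,-12],[0,0,0],0.7],[[0,0,-15],[0,0,0],0.7],[[-15,-12,0],[0,0,0],0.7],[[-25,-19,0],[0,0,0],0.7],[[-28,-21,0],[0,0,0],0.7],[[-28,-21,0],[0,0,0],0.7],[[-28,-21,0],[0,0,0],0.7],[[-26,-20,0],[0,0,0],0.7],[[-20,-16,0],[0,0,0],0.7],[[0,0,0],[0,0,0],0.7],[[0,0,0],[0,0,0],0.7]]'

```text
time_s: 12.95
tool_pos: [0.4646, -0.3495, 0.1692]
tool_rot: [179.9, 0.0, 89.7]
force: [0.6, -0.7, 0.6]
grip_width: 0.0436
grasp_force: 15.0
```

```bash
python3 - <<'E'
from h import *
o=env.get_obs(); print(o['tool_pos'],o['qpos'],o['grip_width'])
E
```

```text
[ 0.46463292 -0.34945275  0.16922995] [ -6.43563251  16.58621802  48.17727796 100.31861241 -13.21269328
  68.88121605  45.08398492] 0.04356874135878583
```

Call:
drive_tool --moves '[[[1,1,20],[0,0,0],0.7],[[0,0,30],[0,0,0],0.7],[[0,0,30],[0,0,0],0.7],[[0,0,24],[0,0,0],0.7],[[0,0,14],[0,0,0],0.7],[[0,0,7],[0,0,0],0.7],[[0,0,0],[0,0,0],0.7],[[0,0,0],[0,0,0],0.7]]'

```text
time_s: 13.62
tool_pos: [0.4678, -0.3465, 0.044]
tool_rot: [179.9, 0.0, 90.0]
force: [1.3, -0.5, -0.2]
grip_width: 0.0434
grasp_force: 15.0
```

Call:
drive_tool --moves '[[[0,-1,3],[0,0,0],0.7],[[0,0,3],[0,0,0],0.7],[[0,0,2],[0,0,0],0.7],[[0,0,1.5],[0,0,0],0.7],[[0,0,1],[0,0,0],0.7],[[0,0,0],[0,0,0],0.7]]'

```text
time_s: 14.12
tool_pos: [0.466, -0.3464, 0.0333]
tool_rot: [180.0, -0.0, 90.0]
force: [-1.0, 1.0, 3.9]
grip_width: 0.0435
grasp_force: 15.0
```

Call:
drive_tool --moves '[[[0,0,0],[0,0,0],0.4],[[0,0,0],[0,0,0],0.3],[[0,0,0],[0,0,0],0.2],[[0,0,0],[0,0,0],0.1],[[0,0,0],[0,0,0],0],[[0,0,-10],[0,0,0],0],[[0,0,-25],[0,0,0],0],[[0,0,-35],[0,0,0],0],[[0,0,-40],[0,0,0],0],[[0,0,-30],[0,0,0],0],[[0,0,0],[0,0,0],0]]'

```text
time_s: 15.03
tool_pos: [0.4687, -0.3493, 0.1799]
tool_rot: [179.4, 0.3, 90.0]
force: [1.1, -0.8, 0.4]
grip_width: 0.0868
grasp_force: 0.0
```

```bash
python3 - <<'E'
from h import *
o=env.get_obs(); print(o['tool_pos'],o['grip_width'])
im,d,c=shot('scene'); W=cloud(d,c)
for n,x,y,z in(('s',.466,-.347,.043),('m',.596,-.177,.108)):
    q=W[(abs(W[...,2]-z)<.004)&(abs(W[...,0]-x)<.05)&(abs(W[...,1]-y)<.05)];print(n,len(q),q.mean(0),q.min(0),q.max(0))
cv2.imwrite('pics/s2.png',cv2.resize(im[120:270,90:290],(600,450)))
E
```

```text
[ 0.4686763  -0.34933297  0.17992657] 0.08681647172248848
s 115 [ 0.46815102 -0.34478922  0.0423354 ] [ 0.45134748 -0.36254579  0.03954764] [ 0.48419566 -0.32733071  0.0456659 ]
m 270 [ 0.5968849  -0.17624923  0.10720016] [ 0.5733787  -0.19855015  0.10407718] [ 0.61825399 -0.15358744  0.11057455]
```

View pics/s2.png

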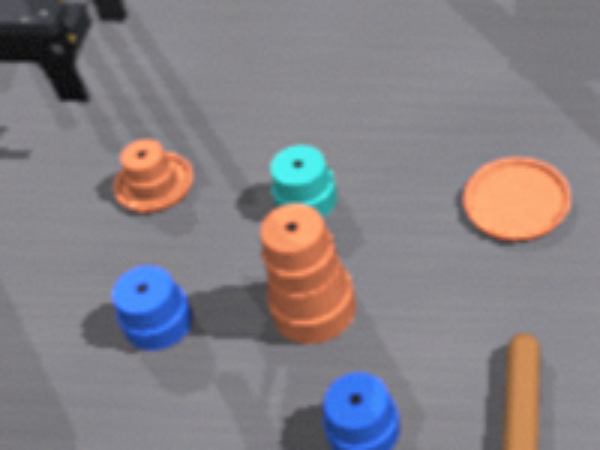

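The small pot sits flat in the small saucer at (148,175), and the medium pot is still on the large one at (305,260). Next is the medium pot.

Call:
drive_tool --moves '[[[15,11,0],[0,0,0],0],[[28,21,0],[0,0,0],0],[[30,22,0],[0,0,0],0],[[30,22,0],[0,0,0],0],[[30,22,0],[0,0,0],0],[[27,20,0],[0,0,0],0],[[12,9,0],[0,0,0],0],[[0,0,0],[0,0,0],0],[[0,0,0],[0,0,0],0]]'

```text
time_s: 15.83
tool_pos: [0.5923, -0.174, 0.1715]
tool_rot: [-179.9, 0.0, 90.1]
force: [-0.4, -1.1, -0.2]
grip_width: 0.0872
grasp_force: 0.0
```

Call:
drive_tool --moves '[[[-3,3.5,15],[0,0,0],0.1],[[0,0,22],[0,0,0],0.1],[[0,0,22],[0,0,0],0.1],[[0,0,14],[0,0,0],0.1],[[0,0,8],[0,0,0],0.15],[[0,0,0],[0,0,0],0.2],[[0,0,0],[0,0,0],0.25],[[0,0,0],[0,0,0],0.28]]'

```text
time_s: 16.5
tool_pos: [0.597, -0.1782, 0.0926]
tool_rot: [179.9, 0.0, 90.0]
force: [0.1, 0.7, 0.3]
grip_width: 0.0657
grasp_force: 0.0
```

Call:
drive_tool --moves '[[[1.5,-0.5,3],[0,0,0],0.3],[[0,0,0],[0,0,0],0.33],[[0,0,0],[0,0,0],0.36],[[0,0,0],[0,0,0],0.4],[[0,0,0],[0,0,0],0.45],[[0,0,0],[0,0,0],0.55],[[0,0,0],[0,0,0],0.6]]' --newtons 18

```text
time_s: 17.08
tool_pos: [0.5959, -0.1757, 0.0889]
tool_rot: [180.0, -0.0, 90.0]
force: [-0.8, 0.5, 2.7]
grip_width: 0.0542
grasp_force: 18.0
```

Call:
drive_tool --moves '[[[0,0,-5],[0,0,0],0.6],[[0,0,-12],[0,0,0],0.6],[[0,0,-18],[0,0,0],0.6],[[15,0.8,-5],[0,0,0],0.6],[[28,1.5,0],[0,0,0],0.6],[[37,2,0],[0,0,0],0.6],[[37,2,0],[0,0,0],0.6],[[37,2,0],[0,0,0],0.6],[[37,2,0],[0,0,0],0.6],[[37,2,0],[0,0,0],0.6],[[37,2,0],[0,0,0],0.6],[[37,2,0],[0,0,0],0.6]]'

```text
time_s: 18.08
tool_pos: [0.6124, 0.1279, 0.1298]
tool_rot: [179.9, -0.0, 90.0]
force: [0.7, 0.5, -0.5]
grip_width: 0.0548
grasp_force: 18.0
```

Call:
drive_tool --moves '[[[26,1,0],[0,0,0],0.6],[[13,0.5,0],[0,0,0],0.6],[[0,0,0],[0,0,0],0.6],[[0,0,0],[0,0,0],0.6],[[0,0,0],[0,0,0],0.6]]'

```text
time_s: 18.5
tool_pos: [0.6141, 0.1616, 0.1289]
tool_rot: [180.0, 0.1, 89.8]
force: [0.1, 0.6, -0.6]
grip_width: 0.0548
grasp_force: 18.0
```

Call:
drive_tool --moves '[[[3,0,15],[0,0,0],0.6],[[0,0,22],[0,0,0],0.6],[[0,0,22],[0,0,0],0.6],[[0,0,16],[0,0,0],0.6],[[0,0,9],[0,0,0],0.6],[[0,0,0],[0,0,0],0.6],[[0,0,0],[0,0,0],0.6]]'

```text
time_s: 19.08
tool_pos: [0.6141, 0.1663, 0.045]
tool_rot: [180.0, 0.0, 89.9]
force: [-0.8, 0.2, -0.8]
grip_width: 0.0548
grasp_force: 18.0
```

Call:
drive_tool --moves '[[[0,-0.5,3],[0,0,0],0.6],[[0,0,3],[0,0,0],0.6],[[0,0,2],[0,0,0],0.6],[[0,0,1.5],[0,0,0],0.6],[[0,0,1],[0,0,0],0.6],[[0,0,0.5],[0,0,0],0.6],[[0,0,0],[0,0,0],0.6]]'

```text
time_s: 19.67
tool_pos: [0.6132, 0.1683, 0.0339]
tool_rot: [180.0, -0.0, 90.0]
force: [-1.5, -0.4, 1.1]
grip_width: 0.0543
grasp_force: 18.0
```

Call:
drive_tool --moves '[[[0,0,0.7],[0,0,0],0.6],[[0,0,0],[0,0,0],0.3],[[0,0,0],[0,0,0],0.2],[[0,0,0],[0,0,0],0.1],[[0,0,0],[0,0,0],0],[[0,0,0],[0,0,0],0],[[0,0,-10],[0,0,0],0],[[0,0,-20],[0,0,0],0],[[0,0,-30],[0,0,0],0],[[0,0,-25],[0,0,0],0],[[0,0,-10],[0,0,0],0],[[0,0,0],[0,0,0],0]]'

```text
time_s: 20.67
tool_pos: [0.6153, 0.1685, 0.1316]
tool_rot: [179.7, -0.1, 90.0]
force: [0.4, -0.2, -1.3]
grip_width: 0.087
grasp_force: 0.0
```

```bash
python3 - <<'E'
from h import *
o=env.get_obs(); print(o['tool_pos'],o['grip_width'])
im,d,c=shot('scene'); W=cloud(d,c)
for n,x,y,z in(('m',.613,.166,.053),('l',.596,-.177,.06)):
    q=W[(abs(W[...,2]-z)<.004)&(abs(W[...,0]-x)<.05)&(abs(W[...,1]-y)<.05)];print(n,len(q),q.mean(0),q.min(0),q.max(0))
cv2.imwrite('pics/s3.png',im)
E
```

```text
[0.61527924 0.16848947 0.13159762] 0.086994834639929
m 146 [0.62110085 0.15999268 0.05208392] [0.59410902 0.14519535 0.04909423] [0.63867645 0.18212098 0.0545795 ]
l 389 [ 0.59715686 -0.17603359  0.05936144] [ 0.56625289 -0.20466899  0.05609296] [ 0.62406993 -0.14848614  0.06253809]
```

View pics/s3.png

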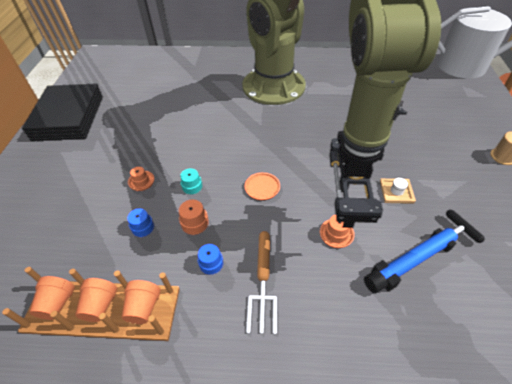

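The medium pot is in its saucer at (338,230), partly hidden by the hand; the large pot stands alone at (193,215). Now the large pot.

Call:
drive_tool --moves '[[[-20,-1,0],[0,0,0],0],[[-34,-2,0],[0,0,0],0],[[-38,-2,0],[0,0,0],0],[[-38,-2,0],[0,0,0],0],[[-38,-2,0],[0,0,0],0],[[-38,-2,0],[0,0,0],0],[[-38,-2,0],[0,0,0],0],[[-38,-2,0],[0,0,0],0],[[-34,-2,0],[0,0,0],0],[[-22,-1,0],[0,0,0],0],[[-7,-1,0],[0,0,0],0],[[0,0,0],[0,0,0],0]]'

```text
time_s: 21.72
tool_pos: [0.5923, -0.1794, 0.1263]
tool_rot: [-179.8, 0.0, 89.7]
force: [-0.6, 0.6, 0.8]
grip_width: 0.087
grasp_force: 0.0
```

Call:
drive_tool --moves '[[[0,0,0],[0,0,0],0],[[0,0,0],[0,0,0],0]]'

```text
time_s: 21.88
tool_pos: [0.5944, -0.1739, 0.1269]
tool_rot: [-179.9, -0.1, 90.2]
force: [-1.4, 0.4, 0.3]
grip_width: 0.0867
grasp_force: 0.0
```

Call:
drive_tool --moves '[[[-2,2,15],[0,0,0],0],[[0,0,18],[0,0,0],0],[[0,0,2],[0,0,0],0],[[0,0,0],[0,0,0],0],[[0,0,0],[0,0,0],0]]'

```text
time_s: 22.3
tool_pos: [0.5963, -0.178, 0.0927]
tool_rot: [-180.0, -0.0, 90.1]
force: [0.9, -0.1, -0.4]
grip_width: 0.0874
grasp_force: 0.0
```

Call:
drive_tool --moves '[[[0,0,12],[0,0,0],0],[[0,0,18],[0,0,0],0],[[0,0,18],[0,0,0],0],[[0,0,11],[0,0,0],0],[[0,0,4],[0,0,0],0],[[0,0,0],[0,0,0],0.05],[[0,0,0],[0,0,0],0.1]]'

```text
time_s: 22.88
tool_pos: [0.5965, -0.1791, 0.0303]
tool_rot: [180.0, 0.0, 90.0]
force: [0.4, -0.6, -0.0]
grip_width: 0.0821
grasp_force: 0.0
```

Call:
drive_tool --moves '[[[1.5,0,1],[0,0,0],0.12],[[0,0,0],[0,0,0],0.15],[[0,0,0],[0,0,0],0.18],[[0,0,0],[0,0,0],0.22],[[0,0,0],[0,0,0],0.28],[[0,0,0],[0,0,0],0.4],[[0,0,0],[0,0,0],0.4]]' --newtons 22

```text
time_s: 23.47
tool_pos: [0.5962, -0.1774, 0.0292]
tool_rot: [180.0, -0.0, 90.0]
force: [-1.3, 0.5, 2.6]
grip_width: 0.0675
grasp_force: 22.0
```

Call:
drive_tool --moves '[[[0,0,-5],[0,0,0],0.4],[[0,0,-14],[0,0,0],0.4],[[0,0,-18],[0,0,0],0.4],[[12,-9.4,-10],[0,0,0],0.4],[[24,-18.7,0],[0,0,0],0.4],[[28,-21.8,0],[0,0,0],0.4],[[28,-21.8,0],[0,0,0],0.4],[[28,-21.8,0],[0,0,0],0.4],[[24,-18.7,0],[0,0,0],0.4],[[15,-11.5,0],[0,0,0],0.4],[[0,0,0],[0,0,0],0.4],[[0,0,0],[0,0,0],0.4]]'

```text
time_s: 24.47
tool_pos: [0.4726, -0.0174, 0.0768]
tool_rot: [179.9, -0.1, 90.1]
force: [0.5, -0.9, -0.4]
grip_width: 0.0677
grasp_force: 22.0
```

Call:
drive_tool --moves '[[[-1,0,8],[0,0,0],0.4],[[0,0,12],[0,0,0],0.4],[[0,0,9],[0,0,0],0.4],[[0,0,5],[0,0,0],0.4],[[0,0,0],[0,0,0],0.4],[[0,0,0],[0,0,0],0.4]]'

```text
time_s: 24.97
tool_pos: [0.4724, -0.0202, 0.0415]
tool_rot: [-179.9, 0.1, 89.9]
force: [0.1, 0.3, -0.8]
grip_width: 0.0674
grasp_force: 22.0
```

Call:
drive_tool --moves '[[[1.5,0,2.5],[0,0,0],0.4],[[0,0,2],[0,0,0],0.4],[[0,0,1.5],[0,0,0],0.4],[[0,0,1],[0,0,0],0.4],[[0,0,0.5],[0,0,0],0.4],[[0,0,0],[0,0,0],0.4]]'

```text
time_s: 25.47
tool_pos: [0.4724, -0.0178, 0.0344]
tool_rot: [180.0, -0.0, 90.0]
force: [0.4, -0.1, -1.2]
grip_width: 0.0676
grasp_force: 22.0
```

Call:
drive_tool --moves '[[[0,0,0.7],[0,0,0],0.4],[[0,0,0.5],[0,0,0],0.4],[[0,0,0],[0,0,0],0.4]]'

```text
time_s: 25.72
tool_pos: [0.4725, -0.0178, 0.0341]
tool_rot: [-180.0, -0.0, 90.0]
force: [-4.1, 0.2, 9.2]
grip_width: 0.0671
grasp_force: 22.0
```

Call:
drive_tool --moves '[[[0,0,-0.7],[0,0,0],0.2],[[0,0,0],[0,0,0],0.1],[[0,0,0],[0,0,0],0],[[0,0,0],[0,0,0],0],[[0,0,0],[0,0,0],0],[[0,0,-10],[0,0,0],0],[[0,0,-20],[0,0,0],0],[[0,0,-30],[0,0,0],0],[[0,0,-35],[0,0,0],0],[[0,0,-35],[0,0,0],0],[[0,0,-30],[0,0,0],0],[[0,0,0],[0,0,0],0]]'

```text
time_s: 26.72
tool_pos: [0.4762, -0.018, 0.2006]
tool_rot: [179.4, -0.2, 90.0]
force: [1.9, 0.3, 0.6]
grip_width: 0.0869
grasp_force: 0.0
```

```bash
python3 - <<'E'
from h import *
o=env.get_obs(); print(o['tool_pos'],o['grip_width'],o['force'])
im,d,c=shot('scene'); W=cloud(d,c)
for n,x,y,z in(('tin',.475,.334,.039),('s',.466,-.347,.043),('m',.613,.166,.053),('l',.4725,-.0185,.065)):
    q=W[(abs(W[...,2]-z)<.004)&(abs(W[...,0]-x)<.05)&(abs(W[...,1]-y)<.05)];print(n,len(q),q.mean(0).round(4),((q.max(0)+q.min(0))/2).round(4))
cv2.imwrite('pics/s4.png',im)
E
```

```text
[ 0.47623376 -0.01803915  0.20056174] 0.08686377800891308 [1.91085264 0.31111409 0.60558773]
tin 117 [0.4779 0.3335 0.0379] [0.4768 0.3336 0.038 ]
s 117 [ 0.4683 -0.3447  0.0422] [ 0.4685 -0.3456  0.0423]
m 277 [0.6155 0.1667 0.052 ] [0.6143 0.1669 0.0523]
l 303 [ 0.4752 -0.0173  0.0641] [ 0.474  -0.0174  0.064 ]
```

View pics/s4.png

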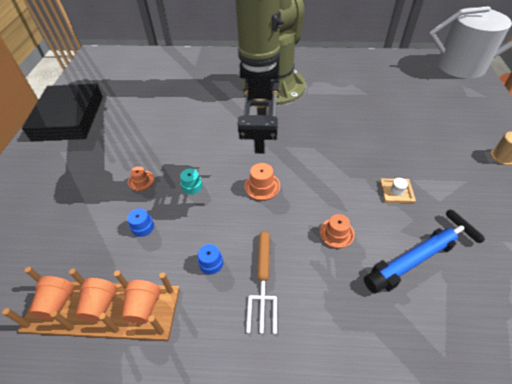

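All three pots sit flat and centred in their saucers, at (140,178), (262,181) and (338,230). The tin is in the tray at (400,187), and the fork and pump have not moved. Handing in.

```bash
python3 -c "
from cell import env
print(env.sign_off())"
```

```text
the job is handed in; nothing more can be done
None
```

The job is handed in, with no verdict returned: the last camera check shows the tin in the tray, each pot flat and upside down within about 4 mm of its own saucer's centre, and the fork and pump where they lay.

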